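# Press-set a stone with one turn of a bench press

## Task

Set the blue stone in its brass setting on the little hand-wheel press: push the die slide fully home under the ram by its black knob, then take the flywheel by its wooden handle and turn it exactly one full revolution the way the yellow arrow points (over the top, away from the operator), so that the ram goes down once and the white mark is back at the red pointer, and finally draw the slide fully out again. The handle can be set nearer or farther out and is only finger-tight in its slot, so go round by feel and don't let it shift there; don't bring the ram down unless the slide is home, and leave the stone and everything else on the table untouched.

Things in the scene. Friction and masses are not known exactly. Their poses are not given: they have to be found in the camera images.
- press: Green bench press screwed to a board, fixed: base 205 x 150 x 30 mm, C-frame up to 245 mm. Origin on the table below ram and crankshaft; z up, x from the operator's side (front, where the slide comes out) to the rear column, y left. The head overhangs to x = -42 mm; slide guides 46 mm high, x = -85 to 45 mm. Black flywheel, 170 mm across, on the right at y = -50 to -68 mm
- wheel_center (a point): Point on the flywheel's axis (parallel to press y), 175 mm above the table, at press y = -123 mm, in the plane in which to hold the handle. The handle, a wooden bar 20 mm thick along press y (from y = -75 to -155 mm), circles this point; it can be set 37 to 69 mm from the axis and is set differently each time: see or feel how far out. It spins freely, so the hand need not turn
- flywheel (a joint): Angle a of the flywheel, rad. 0 = ram up, handle straight above the axis, white mark under the red pointer; starts within 0.08 of 0. Grows as the top of the wheel goes to press +x (the handle then stands along sin a on press x, cos a up); pi = ram down, 2 pi = one revolution. No stop; friction (0.2 N m) holds it; it takes up to 0.4 N m going down, less going up
- stud (a joint): How far the handle has slipped along its radial slot from where it was set, in m, outwards positive: 0 at the start (wherever it was set). Its clamp is only finger-tight: a pull or push of about 18 N along the slot, towards or away from the wheel's axis, shifts it
- ram (a joint): How far the ram is down from its top position, in m: 0 to 0.020. At the top its face is 72 mm above the table
- die_slide (a joint): How far the slide has been pushed in, in m: 0 = fully out against its stop (where it starts), 0.045 = fully home against its stop with the setting below the ram. It moves along press x and rubs with about 3 N
- knob_grip (a point): Where to hold the slide's upright black knob (16 mm thick, 42 mm tall, from 42 to 84 mm above the table): on its axis 67 mm above the table, at press x = -155 mm when the slide is out, -110 mm when it is home. The knob stands on the front end of the aluminium slide, clear all round
- setting (a point): Centre of the round brass setting (37 mm across, its rim 8.5 mm high) on the slide, at the slide's top face, 42 mm above the table
- seat (a joint): How far the stone's seat in the setting has been pressed down, in m: 0 at the start, about 0.004 after a full stroke of the ram. It stays where it is pressed (about 16 N)
- stone: The blue glass cabochon, 26 mm across and 8.5 mm high, lying in the mouth of the setting; it is pushed 4 mm deeper by the ram. Origin at the centre of its underside
- bead_jar: Amber glass jar, 60 mm across, 75 mm high; bystander. Origin under its centre
- stone_tray: Dark wooden tray 130 x 90 x 22 mm holding spare coloured stones; bystander. Origin under its centre
- mallet: Small hammer with a wooden handle and a brass head, 210 mm long, lying; bystander
- bangle: Brass bangle 68 mm across, 14 mm high, lying; bystander. Origin under its centre
- bead_bowl: Blue bowl of beads, 104 mm across, 38 mm high; bystander. Origin under its centre
- polish: White bottle 44 mm across, 110 mm high; bystander. Origin under its centre
- gift_box: Gift box 88 x 88 x 37 mm with a red ribbon; bystander. Origin under its centre

How it is judged (in metres and radians):
On the way, in this order (a step that is already met when the one before it is completed fails the run):
1. the slide is fully home (within 1.5 mm of its stop) with the ram still up (value of joint die_slide above 0.0435 m and value of joint ram below 0.003 m and value of joint flywheel below 0.6 rad), for 0.2 s.
2. the ram is at the bottom of its stroke and has pressed the stone at least 2.5 mm down, with the slide home (value of joint die_slide above 0.0425 m and value of joint ram above 0.0192 m and value of joint seat above 0.0025 m), for 0.02 s.
3. the flywheel has completed its one revolution: within 0.12 rad of 2 pi, slide still home (value of joint die_slide above 0.0425 m and value of joint flywheel between 6.163 and 6.403 rad), for 0.2 s.
At the end, for the whole second after the job is handed in: The slide is drawn out to within 3 mm of its outer stop, the flywheel stands one full revolution on (2 pi within 0.12 rad), the stone lies level and pressed at least 2.5 mm down in its setting on the slide, all at rest (value of joint die_slide below 0.003 m and value of joint flywheel between 6.163 and 6.403 rad and value of joint seat above 0.0025 m and horizontal distance between stone and setting below 0.005 m and z of stone in the frame of press below 0.0455 m and angle between stone's own z axis and vertical below 0.15 rad and linear speed of stone below 0.01 m/s); the robot touches nothing.
It fails at once if the flywheel is turned backwards, or on past its one revolution, by more than 0.35 rad (value of joint flywheel below -0.35 rad or value of joint flywheel above 6.633 rad).
It fails at once if the ram is brought down more than 5 mm while the slide is not home (value of joint ram above 0.005 m and value of joint die_slide below 0.041 m).
It fails at once if the handle is forced along its slot by more than 3 mm (value of joint stud above 0.003 m or value of joint stud below -0.003 m).
It fails at once if the stone is touched by the robot (contact force between stone and the fingers above 0.5 N or contact force between stone and the arm above 0.5 N).
It fails at once if something else on the table is moved by more than 15 mm (distance of any of bead_jar, stone_tray, mallet, bangle, bead_bowl, polish, gift_box from where it was at the start of the episode above 0.015 m).
It also fails if it takes over 72 s, if anything falls off the work surface, if the arm or the gripper's body presses on something with over 40 N, if the wrist force passes 120 N, or if a joint passes its speed limit or range.

## Robot

A 6-joint arm with a two-finger parallel gripper is mounted at the origin on the work surface. World frame = base frame: x ahead of the robot, y to its left, z up, the work surface at z = 0. Lengths are in mm, angles in rad, forces in N, time in s.
With the tool pointing down it reaches from about 400 to 925 mm from the base axis. Payload 12.5 kg.
Tool frame: the origin (TCP) lies at the very end of the fingers, on their centre line; the grasp point (between the pads) lies env.grip_point_offset behind it (env.grip_point_offset is the distance from the TCP to the grasp point, in mm); y points along the fingers, z is the direction in which the jaws open and shut, and the axes are right-handed (so a half turn about y gives the same grasp; the last joint's range is limited). The gripper opens to 95 mm and grips with 3 to 60 N. Pads are 20 mm wide; open, the fingers measure 119 mm over their backs; the gripper's body (75 mm by 180 mm) begins 59 mm behind the grasp point.
Start: joints at [1.203, 0.491, 1.559, -0, 1.092, -0.106], TCP at [161.745, 603.729, 181.761] pointing down, gripper open.
Joint ranges: [-3.1, 3.1], [-0.84, 2.19], [0.05, 2.79], [-1.13, 4.28], [0.06, 2.93], [-2.69, 2.69]. Speed limits (rad/s): [2.22, 2.22, 2.79, 3.14, 3.14, 3.14].

## Interface

Orientations are given as [roll, pitch, yaw] about the fixed x, y, z axes, in that order (R = Rz(yaw) Ry(pitch) Rx(roll)).
In Python, from cell import readout, read_camera, env, nets gives the robot as it stands.
- The arm moves only by the tool apply_moves, never from a script. Its argument "increments" is a list of rows, each a list of 3 entries, a list of its own where there are three numbers: the shift along the tool's x, y, z in cm, then the turn, a rotation vector about the tool's x, y, z in degrees, then the finger opening in cm, from 0 to 9.51. A call has exactly 5 rows; each row shifts and turns the pose as measured when the row begins, along the tool's axes as they then stand; what a row does not reach is not made up. A row lasts 1/8 s, in which the tool goes at most 62.5 mm and 10.7 degrees, less where a joint would pass 70% of its speed; a pose out of reach is approached as far as the arm can. A call with a gripper value outside its range is refused whole. The fingers move at their own pace and stop on an object; the grip force is fixed at half the most. Time passes only in rows, so rows that do not move let the fingers close, or fill a call up. It gives the time, the measured TCP pose, the force and the opening at its end, in the units of the state.
- readout.state(): the state, without advancing time (a new reading comes with each control period).
- read_camera(name): name is "scene" or "side" or "wrist"; returns a dict with "img" (400x640x3 uint8, red, green, blue), "vfov" (degrees; the focal length in pixels is half the picture's height over the tangent of half this angle, whatever the lens; pixels are square), "cx", "cy" (the principal point, pixels), "distortion" ([k1, k2, p1, p2, k3] as OpenCV has them; the pictures are not rectified), "rvec" (rotation vector, rad) and "tvec" (3), from world to camera coordinates, as OpenCV has them; the wrist camera has in their place "mount" (4x4, takes a point from camera to tool coordinates, whose origin is the TCP and whose axes are the tool frame's). Camera axes: x right, y down, z forward; pixel columns grow to the right and rows downward; lengths in mm; the calibration is good to about 2 mm. A picture is of the moment at which its call begins: read the wrist's pose just before it. There is no depth.
- env.job_done(): hands the job in, once; it reports no verdict.
Trained networks look in a picture, given as the dict that the camera call returned (one of the last four; its "shot" number tells which), for a name from the list of things; names that differ only in an ending like _2 or _b are one class to them, and where a whole thing is asked for, a point or a joint stands for the part that bears it (a point fixed in the world has none). Each returns a list of dicts, best first, with "confidence" (0 to 1); they miss things now and then, are a little off and sometimes report something else, mostly with a low value. They report only what shows in the picture. A call takes as long as a camera call.
- nets.look_for(picture, thing): "point" ([x, y, z] in mm, in the coordinates of the camera as it stood for that picture, good to about 4 mm: the middle of the surface that is visible of it).
- nets.mark_of(picture, thing): "point" ([x, y, z] in mm, in the coordinates of the camera as it stood for that picture, good to about 4 mm: a listed point, or the origin of a listed thing).
The state is a dict: "t": time; "joints": joint angles; "qvel": joint speeds; "tau": joint torques, N m; "eef_pos": TCP position; "tcp_rot": TCP orientation; "ft_force": force on the tool from outside, world axes, zero at the start; "moment": the same for the moment, N m; "opening": opening from 0.0 (shut) to 1.0 (fully open).
Only numpy, scipy, OpenCV 4.12 (cv2) and the standard library are available. Lean on these libraries where they do the work, as an engineer would, in place of code of your own. Each camera call takes 0.05 s, during which the arm holds its last target. There are 200 camera calls.

## Working session

There is one attempt and no reset: what is moved stays moved. The work goes in short steps, Python scripts to look and compute and a tool call to move; the robot and the scene stay as the last step left them, time stands still between calls to the robot, and variables do not carry over. Pictures are saved under pics/ and viewed, about 8 in all and at most 12, crops included, and the job is handed in when it is done.

Besides the shell and the picture viewer there is one more tool, called after "Emit:" as a command line: name --argument value ..., lists and objects as JSON in quotes. apply_moves: Moves the arm, as the interface text tells. Its arguments: {"type":"object","properties":{"increments":{"type":"array"}},"required":["increments"]}

```bash
mkdir -p pics; ls
cat > h.py <<'E'
import numpy as np, cv2
from scipy.spatial.transform import Rotation as R
from cell import readout, read_camera, env, nets
def w(pic,p,st=None):
    p=np.array(p,float)
    if 'mount' in pic:
        c=np.array(pic['mount'])@np.r_[p,1]
        return R.from_euler('xyz',st['tcp_rot']).as_matrix()@c[:3]+np.array(st['eef_pos'])
    M=cv2.Rodrigues(np.array(pic['rvec'],float))[0]
    return M.T@(p-np.array(pic['tvec'],float).ravel())
def save(pic,n): cv2.imwrite('pics/'+n,cv2.cvtColor(pic['img'],cv2.COLOR_RGB2BGR))
def K(pic):
    f=200/np.tan(np.radians(pic['vfov'])/2); return np.array([[f,0,pic['cx']],[0,f,pic['cy']],[0,0,1]])
def proj(pic,P): return cv2.projectPoints(np.array(P,float).reshape(-1,1,3),np.array(pic['rvec'],float),np.array(pic['tvec'],float),K(pic),np.array(pic['distortion'],float))[0].reshape(-1,2)
E
python3 - <<'E'
from h import *
np.set_printoptions(precision=1,suppress=True)
s=readout.state();print(s, env.grip_point_offset)
for n in ['scene','side']:
    p=read_camera(n);save(p,n+'1.png')
    for t in ['press','wheel_center','knob_grip','setting','stone']:
        for r in nets.mark_of(p,t)[:2]: print(n,'mark',t,w(p,r['point']),round(r['confidence'],2))
    for t in ['stud','flywheel','bead_jar','polish','gift_box','bead_bowl','stone_tray','mallet','bangle']:
        for r in nets.look_for(p,t)[:1]: print(n,'look',t,w(p,r['point']),round(r['confidence'],2))
E
```

```text
pics
{'t': 0.0, 'joints': array([ 1.2,  0.5,  1.6,  0. ,  1.1, -0.1]), 'qvel': array([-0., -0.,  0.,  0.,  0., -0.]), 'tau': array([  0. , -61.3, -25.8,   0.1,   0. ,  -0. ]), 'eef_pos': array([161.6, 603.5, 181.2]), 'tcp_rot': array([-1.6,  0. , -0.3]), 'ft_force': array([-0.2,  0. , -0.3]), 'moment': array([ 0.,  0., -0.]), 'opening': 1.0042317842245225} 18.8
scene mark press [603.7 100.2   0.2] 0.57
scene mark wheel_center [636.2 -24.5 174.8] 0.81
scene mark setting [633.6 -26.8 171.4] 0.16
scene mark stone [427.1 355.8  -4.6] 0.48
scene look stud [640.9 -12.6 222.2] 0.55
scene look flywheel [633.9  31.1 193.4] 0.91
scene look bead_jar [485.5  43.8  38.3] 0.67
scene look polish [ 670.4 -341.4   53.7] 0.39
scene look gift_box [352.8 348.5  34.8] 0.8
scene look bead_bowl [669.4 341.3  24.6] 0.9
scene look stone_tray [556.4 404.8  12. ] 0.75
scene look mallet [ 576.2 -424.6   22.1] 0.61
scene look bangle [432.6 356.9  10.3] 0.65
side mark press [604.6  93.3  -0.2] 0.87
side mark knob_grip [456.1  56.5  68.9] 0.68
side mark setting [557.3  86.4  43.7] 0.67
side mark stone [558.8  89.3  49.2] 0.42
side look flywheel [583.7  35.1 234.2] 0.89
side look bead_jar [ 645.  -318.9   56.2] 0.79
side look polish [ 394.5 -349.3   59.8] 0.83
side look gift_box [342.5 331.1  37.9] 0.69
side look bead_bowl [573.  374.5  13.8] 0.42
side look stone_tray [573.1 375.1  13. ] 0.93
side look mallet [ 527.2 -415.5   23.2] 0.8
side look bangle [433.2 336.1  15.4] 0.69
```

View pics/scene1.png

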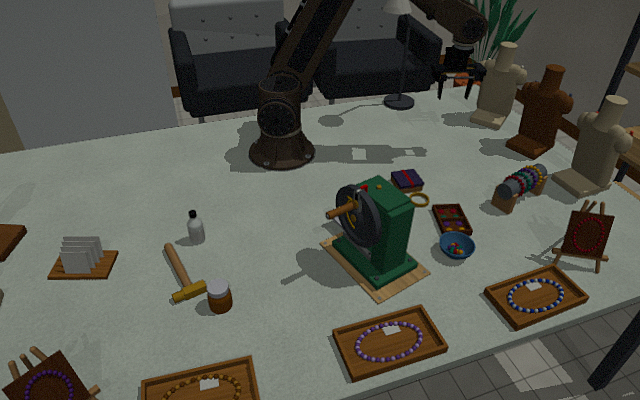

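View pics/side1.png

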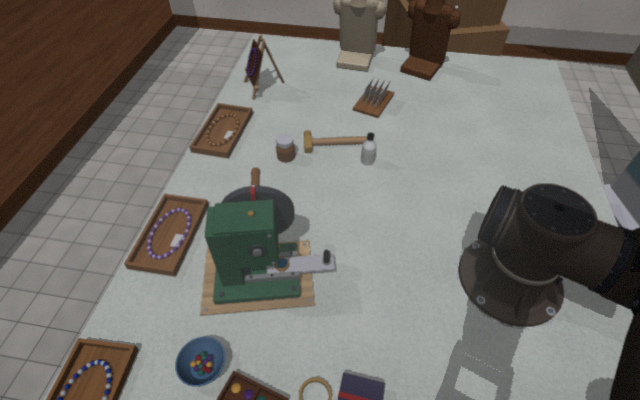

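The scene view shows the press with its slide towards the robot, the wheel at (358,215) and the handle on its far side at about (345,210). The side view shows the knob at (327,257). I'll move over to see the knob and handle up close.

```bash
cat >> h.py <<'E'
def go(pos,rot=None,st=None):
    """tool-frame shift (cm) and rotvec (deg) from present pose to target"""
    st=st or readout.state(); A=R.from_euler('xyz',st['tcp_rot'])
    d=A.inv().apply(np.array(pos,float)-st['eef_pos'])/10
    r=(A.inv()*rot).as_rotvec(degrees=True) if rot is not None else np.zeros(3)
    print('shift cm',np.round(d,2),'rot deg',np.round(r,1)); return d,r
E
python3 - <<'E'
from h import *
s=readout.state();print(s['tcp_rot'])
go([420,60,230],R.from_euler('xyz',[-np.pi/2,0,.26]))
print(np.round(read_camera('wrist')['mount'],2))
E
```

```text
[-1.57073836e+00  9.23416007e-07 -2.61838052e-01]
shift cm [ 39.02  -4.83 -45.83] rot deg [ -0.  -29.9   0. ]
[[ 0.0000e+00  9.6000e-01  2.9000e-01 -8.4060e+01]
 [-0.0000e+00 -2.9000e-01  9.6000e-01 -2.0314e+02]
 [ 1.0000e+00 -0.0000e+00  0.0000e+00 -1.2000e-01]
 [ 0.0000e+00  0.0000e+00  0.0000e+00  1.0000e+00]]
```

Emit:
apply_moves --increments '[[[3.9, -0.5, -4.5], [0, 0, 0], 9.5], [[3.9, -0.5, -4.5], [0, 0, 0], 9.5], [[3.9, -0.5, -4.5], [0, 0, 0], 9.5], [[3.9, -0.5, -4.5], [0, 0, 0], 9.5], [[3.9, -0.5, -4.5], [0, 0, 0], 9.5]]'

```text
t: 2.17
eef_pos: [293.9, 331.3, 206.4]
tcp_rot: [-1.57, -0.001, -0.256]
ft_force: [1.5, 0.8, 0.8]
opening: 0.995
```

Emit:
apply_moves --increments '[[[3.9, -0.5, -4.5], [0, 0, 0], 9.5], [[3.9, -0.5, -4.5], [0, 0, 0], 9.5], [[3.9, -0.5, -4.5], [0, 0, 0], 9.5], [[3.9, -0.5, -4.5], [0, 0, 0], 9.5], [[3.9, -0.5, -4.5], [0, 0, 0], 9.5]]'

```text
t: 2.8
eef_pos: [428.8, 55.2, 233.9]
tcp_rot: [-1.567, -0.005, -0.255]
ft_force: [1.1, 0.2, 0.2]
opening: 0.999
```

Emit:
apply_moves --increments '[[[0, 0, 0], [0, -6, 0], 9.5], [[0, 0, 0], [0, -6, 0], 9.5], [[0, 0, 0], [0, -6, 0], 9.5], [[0, 0, 0], [0, -6, 0], 9.5], [[0, 0, 0], [0, -6, 0], 9.5]]'

```text
t: 3.42
eef_pos: [430.7, 50.2, 234.6]
tcp_rot: [-1.571, -0.008, 0.276]
ft_force: [-0.8, -0.1, -0.1]
opening: 0.999
```

Run:
```python
from h import *
np.set_printoptions(precision=1,suppress=True)
s=readout.state();print(s['t'],s['eef_pos'],s['tcp_rot'])
p=read_camera('wrist');save(p,'w1.png')
for t in ['press','wheel_center','knob_grip','setting','stone']:
    for r in nets.mark_of(p,t)[:2]: print('mark',t,w(p,r['point'],s),round(r['confidence'],2))
for t in ['stud','flywheel','knob_grip','stone','setting']:
    for r in nets.look_for(p,t)[:1]: print('look',t,w(p,r['point'],s),round(r['confidence'],2))
```

```text
3.425 [430.7  50.2 234.6] [-1.6 -0.   0.3]
mark press [607.7  98.5  -0.5] 0.66
mark wheel_center [456.4  56.1  67.4] 0.57
mark knob_grip [452.8  59.1  64.9] 0.58
mark setting [555.9  85.3  42.2] 0.64
mark stone [559.9  83.8  52.4] 0.52
mark stone [603.5  95.7   0.5] 0.3
look stud [425.2 354.4  11.1] 0.5
look flywheel [552.9  30.8 199.6] 0.72
look knob_grip [448.2  53.7  76.7] 0.76
look stone [553.9  84.9  60.4] 0.56
```

View pics/w1.png

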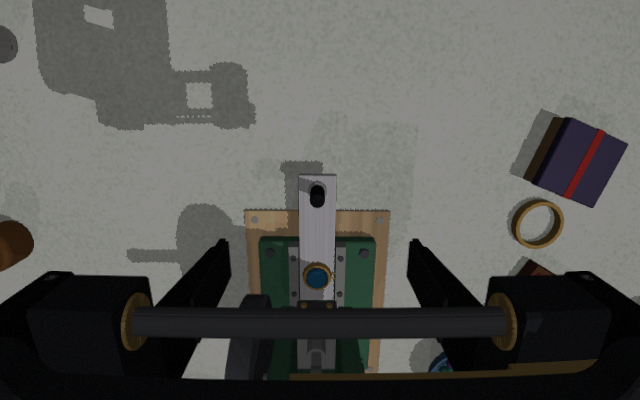

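```bash
cat >> h.py <<'E'
def ray(pic,uv,z,st=None):
    """pixels -> world points on plane z"""
    n=cv2.undistortPoints(np.array(uv,float).reshape(-1,1,2),K(pic),np.array(pic['distortion'],float)).reshape(-1,2)
    o=w(pic,[0,0,0],st); out=[]
    for a in n:
        d=w(pic,[a[0],a[1],1],st)-o; out.append(o+d*(z-o[2])/d[2])
    return np.array(out)
E
python3 - <<'E'
from h import *
np.set_printoptions(precision=1,suppress=True)
s=readout.state();p=read_camera('wrist')
g=cv2.cvtColor(p['img'],cv2.COLOR_RGB2GRAY)
img=p['img'].astype(int)
# knob dark blob
m=(g[165:225,295:345]<25).astype(np.uint8); n,l,st,c=cv2.connectedComponentsWithStats(m)
for i in range(1,n):
    if st[i][4]>30: print('blob',st[i][:4]+[295,165,0,0],c[i]+[295,165])
# slide edges: bright
for r in (180,215,235,250):
    b=np.where(g[r,285:350]>110)[0]+285; print(r,b.min(),b.max(), g[r,292:345:4])
print('board',[ (c,int(np.argmax(np.diff(img[195:225,c,2]-img[195:225,c,0])*-1))+195) for c in (252,265,280,360,372,384)])
cv2.imwrite('pics/w1c.png',cv2.resize(cv2.cvtColor(p['img'][160:300,240:400],cv2.COLOR_RGB2BGR),None,fx=5,fy=4.2,interpolation=cv2.INTER_CUBIC)[:590])
E
```

```text
blob [310 186  14  22] [316.7 196.1]
180 312 349 [ 89  93  85  83 100 128 100 129 128 127 128 114 130 134]
215 285 348 [ 72  73 125 126 127 130 128 129 128 129 128 100 103 113]
235 300 334 [ 71  72 124 124 126 130 127 128 128 130 128  62  72  73]
250 300 333 [ 92  93 126 124 128 129 127 127 128 129 128  78  94  94]
board [(252, 222), (265, 210), (280, 210), (360, 210), (372, 210), (384, 210)]
```

View pics/w1c.png

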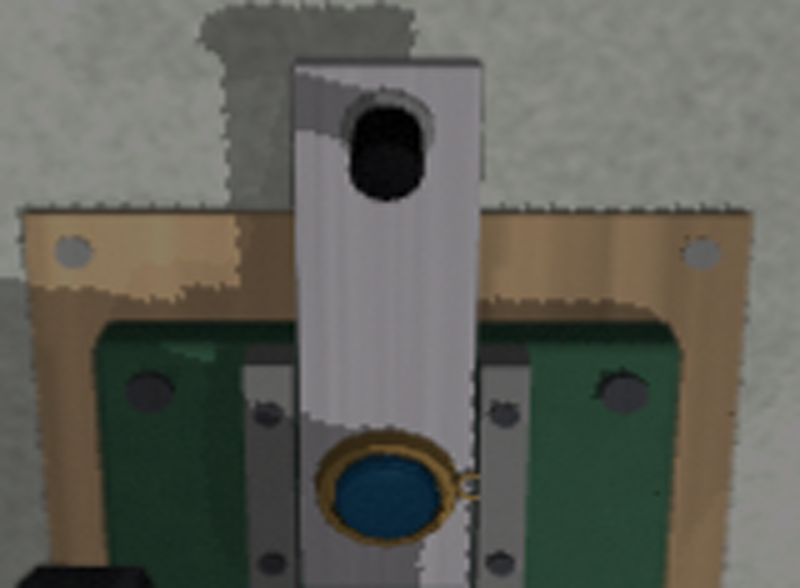

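Run:
```python
from h import *
np.set_printoptions(precision=1,suppress=True)
s=readout.state();p=read_camera('wrist');print(s['eef_pos'])
k=ray(p,[[317.2,199.3]],84,s)[0]; st=ray(p,[[317.2,276.7]],49,s)[0]
sc=ray(p,[[254.4,220],[380.2,220.5]],12,s)
print('knob',k,'stone',st,sc)
v=st-k;print('yaw',np.arctan2(v[1],v[0]),np.linalg.norm(v[:2])); v=sc[1]-sc[0];print('yaw screws',np.arctan2(-v[0],v[1]))
y=.265;X=np.array([np.cos(y),np.sin(y)]);Y=np.array([-X[1],X[0]])
print('press from knob',k[:2]+155*X,'wheel',k[:2]+155*X-123*Y)
```

```text
[430.7  50.3 234.5]
knob [452.5  55.3  84. ] stone [559.7  84.8  49. ] [[522.4  -9.6  12. ]
 [479.6 146.8  12. ]]
yaw 0.26922339003926254 111.14640701912737
yaw screws 0.2671064195103458
press from knob [602.1  95.9] wheel [634.3 -22.8]
```

```bash
cat >> h.py <<'E'
yaw=.267; X=np.array([np.cos(yaw),np.sin(yaw),0]);Y=np.array([-X[1],X[0],0])
P0=np.array([452.5,55.3,0])+155*X
def PW(x,y,z): return P0+x*X+y*Y+np.array([0,0,z])
def tool(jaw,tilt=0):
    """jaw 'y' or 'x' in press axes, tilt (deg) leans the hand back towards operator"""
    t=np.radians(tilt); ty=np.sin(t)*X-np.cos(t)*np.array([0,0,1.])
    if jaw=='y': tz=Y; tx=np.cross(ty,tz)
    else: tx=-Y if jaw=='x' else Y; tz=np.cross(tx,ty)
    return R.from_matrix(np.c_[tx,ty,tz])
def grasp(x,y,z,rot): return PW(x,y,z)+18.8*rot.as_matrix()[:,1]
E
python3 - <<'E'
from h import *
r=tool('y',20); t=grasp(-158,0,70,r)
pre=t-100*r.as_matrix()[:,1]
print(t,pre); go(pre,r); print(R.from_matrix(tool('x').as_matrix()).as_euler('xyz'))
s=readout.state(); print(R.from_euler('xyz',s['tcp_rot']).as_matrix().round(2))
E
```

```text
[455.80844341  56.2049619   52.33377873] [422.81831752  47.1811391  146.30304081]
shift cm [-0.91  8.81 -0.08] rot deg [ -0.    0.3 -19.6]
[-1.57079633  0.         -1.30379633]
[[ 0.96  0.01 -0.27]
 [ 0.27  0.    0.96]
 [ 0.01 -1.   -0.  ]]
```

Emit:
apply_moves --increments '[[[-0.9, 1, -0.1], [0, 0, -5], 6], [[0, 1, 0], [0, 0, -5], 5], [[0, 1, 0], [0, 0, -5], 5], [[0, 1, 0], [0, 0, -4.6], 5], [[0, 0, 0], [0, 0, 0], 5]]'

```text
t: 4.7
eef_pos: [428.0, 48.1, 194.4]
tcp_rot: [-1.573, -0.36, 0.271]
ft_force: [0.0, 0.1, 0.2]
opening: 0.549
```

Run:
```python
from h import *
r=tool('y',20); t=grasp(-158,0,70,r); go(t,r)
```

```text
shift cm [-2.29 14.31  0.07] rot deg [0.  0.2 0.6]
```

Emit:
apply_moves --increments '[[[-1.2, 2, 0.1], [0, 0, 0.6], 5], [[-1.1, 2, 0], [0, 0, 0], 5], [[0, 3, 0], [0, 0, 0], 5], [[0, 3, 0], [0, 0, 0], 5], [[0, 0, 0], [0, 0, 0], 5]]'

```text
t: 5.32
eef_pos: [445.1, 53.3, 92.9]
tcp_rot: [-1.571, -0.349, 0.272]
ft_force: [0.6, -0.2, 0.8]
opening: 0.524
```

Run:
```python
from h import *
s=readout.state();r=tool('y',20); t=grasp(-158,0,70,r); go(t,r)
p=read_camera('wrist');save(p,'w2.png')
for q in nets.mark_of(p,'knob_grip')[:2]: print(w(p,q['point'],s),q['confidence'])
print(PW(-155,0,67))
```

```text
shift cm [-0.35  4.19 -0.  ] rot deg [-0.1  0.3  0. ]
[453.19819368  55.37158871  66.23184703] 0.62
[452.5  55.3  67. ]
```

View pics/w2.png

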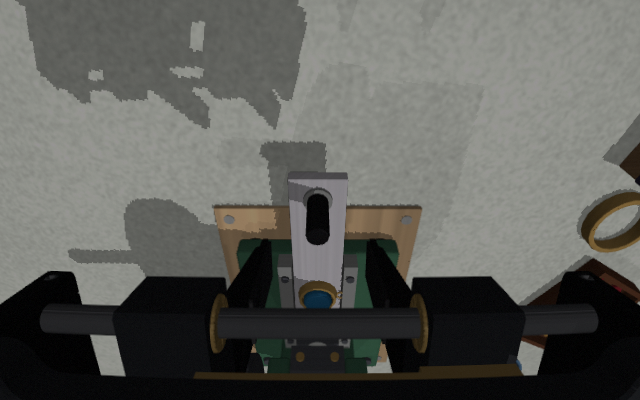

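The knob, at (317,225), sits centred between the fingers, and the network agrees to within 1 mm. I'll go down and grip it.

Emit:
apply_moves --increments '[[[-0.4, 2, 0], [0, 0, 0], 5], [[0, 2.2, 0], [0, 0, 0], 5], [[0, 0, 0], [0, 0, 0], 1], [[0, 0, 0], [0, 0, 0], 1], [[0, 0, 0], [0, 0, 0], 1]]'

```text
t: 6.05
eef_pos: [460.9, 59.7, 67.4]
tcp_rot: [-1.576, -0.349, 0.271]
ft_force: [0.5, -0.1, -0.5]
opening: 0.265
```

Run:
```python
from h import *
s=readout.state();r=tool('y',20); print(s['opening'],s['ft_force']); go(s['eef_pos']+47*X,r)
A=R.from_euler('xyz',s['tcp_rot']).as_matrix(); print(s['eef_pos']-18.8*A[:,1]-PW(-155,0,67))
```

```text
0.2646694017816263 [ 0.5230938  -0.05244481 -0.48602448]
shift cm [ 4.42  1.61 -0.01] rot deg [ 0.2  0.2 -0. ]
[ 2.13104655  2.73404016 18.06930187]
```

Emit:
apply_moves --increments '[[[-0.4, 0, -0.2], [0, 0, 0], 4], [[0, 0, 0], [0, 0, 0], 4], [[0, 1, 0], [0, 0, 0], 4], [[0, 0.4, 0], [0, 0, 0], 4], [[0, 0, 0], [0, 0, 0], 4]]'

```text
t: 6.68
eef_pos: [464.7, 59.6, 58.4]
tcp_rot: [-1.58, -0.34, 0.269]
ft_force: [-0.7, -0.9, 0.3]
opening: 0.421
```

```bash
cat >> h.py <<'E'
def gp(): # grasp point in press frame
    s=readout.state(); A=R.from_euler('xyz',s['tcp_rot']).as_matrix(); d=s['eef_pos']-18.8*A[:,1]-P0
    f=np.array(s['ft_force'])
    print('t %.2f grasp press'%s['t'],np.round([d@X,d@Y,d[2]],1),'force press',np.round([f@X,f@Y,f[2]],1),'open mm',round(s['opening']*95,1))
E
python3 -c "
from h import *
gp();go(grasp(-157,0,70,tool('y',20)),tool('y',20))"
```

```text
t 6.67 grasp press [-148.3    1.1   76.1] force press [-0.9 -0.6  0.3] open mm 40.0
shift cm [-1.    0.29 -0.09] rot deg [ 0.5  0.1 -0.5]
```

Emit:
apply_moves --increments '[[[-1.0, 0.2, -0.1], [0.5, 0, -0.5], 4], [[0, 0, 0], [0, 0, 0], 4], [[0, 0, 0], [0, 0, 0], 4], [[0, 0, 0], [0, 0, 0], 4], [[0, 0, 0], [0, 0, 0], 4]]'

```text
t: 7.3
eef_pos: [458.8, 58.7, 60.3]
tcp_rot: [-1.576, -0.337, 0.268]
ft_force: [-0.5, -0.2, -0.5]
opening: 0.421
```

```bash
python3 -c "
from h import *
gp();go(grasp(-157,0,70,tool('y',20)),tool('y',20))"
```

```text
t 7.30 grasp press [-154.3    1.7   78.1] force press [-0.6 -0.1 -0.5] open mm 40.0
shift cm [-0.5   0.67 -0.16] rot deg [ 0.3  0.1 -0.7]
```

Emit:
apply_moves --increments '[[[-0.6, 0.8, -0.2], [0.3, 0, -0.7], 4], [[-0.1, 0.1, 0], [0, 0, 0], 2], [[-0.1, 0.1, 0], [0, 0, 0], 1], [[-0.1, 0.1, 0], [0, 0, 0], 1], [[-0.1, 0.1, 0], [0, 0, 0], 1]]'

```text
t: 7.92
eef_pos: [458.2, 58.9, 56.1]
tcp_rot: [-1.577, -0.331, 0.266]
ft_force: [-0.0, 0.4, 0.2]
opening: 0.115
```

```bash
python3 -c "
from h import *
gp();go(grasp(-157,0,70,tool('y',20)),tool('y',20))"
```

```text
t 7.92 grasp press [-154.6    2.    73.8] force press [0.1 0.4 0.2] open mm 11.0
shift cm [-0.31  0.29 -0.19] rot deg [ 0.4 -0.1 -1. ]
```

Run:
```python
from h import *
p=read_camera('wrist')
cv2.imwrite('pics/w3.png',cv2.resize(cv2.cvtColor(p['img'][140:320,200:440],cv2.COLOR_RGB2BGR),None,fx=3,fy=3,interpolation=cv2.INTER_CUBIC))
gp()
```

```text
t 7.97 grasp press [-154.7    2.1   73.8] force press [-0.6 -0.5  0.3] open mm 10.1
```

View pics/w3.png

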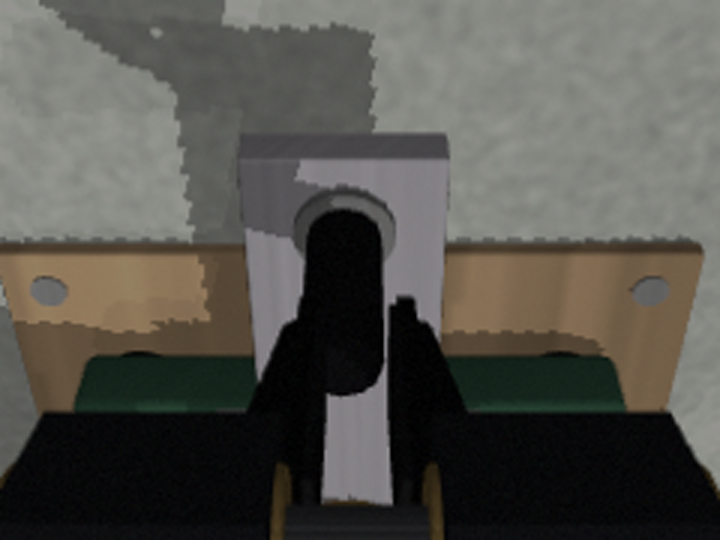

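Run:
```python
from h import *
np.set_printoptions(precision=1,suppress=True)
s=readout.state();p=read_camera('wrist');M=np.linalg.inv(np.array(p['mount']))
def pt(T):
    T=np.array(T,float).reshape(-1,3); C=(M[:3,:3]@T.T).T+M[:3,3]
    return cv2.projectPoints(C,np.zeros(3),np.zeros(3),K(p),np.array(p['distortion'],float))[0].reshape(-1,2)
o=s['opening']*47.5
for n,T in dict(tcp=[0,0,0],grip=[0,-18.8,0],L=[[-10,0,-o],[10,0,-o],[-10,0,o],[10,0,o]]).items(): print(n,(pt(T)-[200,140])*3)
A=R.from_euler('xyz',s['tcp_rot']).as_matrix()
Wd=lambda q:A.T@(q-s['eef_pos'])
for z in (42,67,84): print(z,Wd(PW(-155,0,z)),(pt(Wd(PW(-155,0,z)))-[200,140])*3)
gp()
```

```text
tcp [[354.4 286.5]]
grip [[354.4 324.3]]
L [[329.6 241.2]
 [330.4 330.6]
 [379.2 241.1]
 [378.6 330.6]]
42 [-10.6  11.2  -1.9] [[345.7 220.5]]
67 [ -2.5 -12.5  -2. ] [[344.1 299. ]]
84 [  3.  -28.6  -2.1] [[342.8 361.6]]
t 8.03 grasp press [-154.6    2.1   73.8] force press [-0.4  0.4 -0.1] open mm 10.0
```

Run:
```python
from h import *
p=read_camera('wrist')
c=p['img'][180:330,255:385].astype(float)/255
c=cv2.resize((np.clip(c*2.5,0,1)**.5*255).astype(np.uint8),None,fx=5,fy=4,interpolation=cv2.INTER_CUBIC)
cv2.imwrite('pics/w4.png',cv2.cvtColor(c,cv2.COLOR_RGB2BGR))
gp()
```

```text
t 8.07 grasp press [-154.6    2.    73.9] force press [-0.3 -0.2 -0.6] open mm 10.3
```

View pics/w4.png

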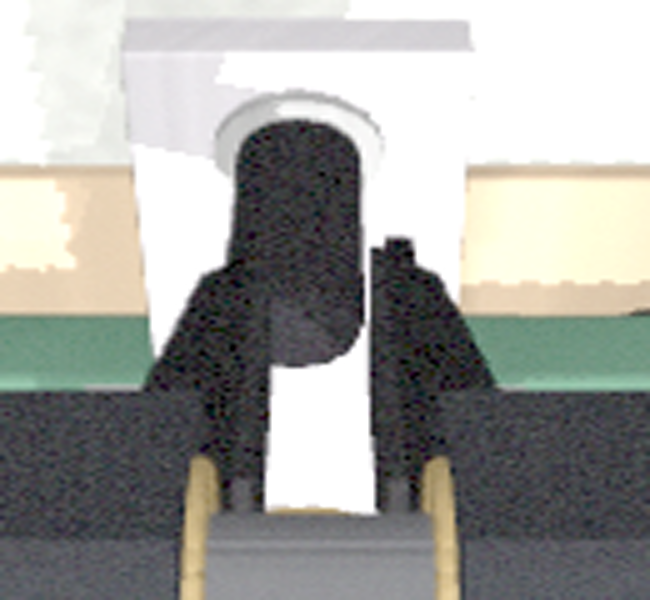

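The brightened crop explains it. The finger tips end near row 240 with gaps about 1.2 times what I predicted, so they sit about 32 mm behind the reported TCP, above the knob. I'll use that as the effective tip and confirm it by feel.

```bash
sed -i 's/18\.8/OFF/g; s/^yaw=/OFF=50.8; yaw=/' h.py; python3 -c "
from h import *
gp();go(grasp(-157,0,72,tool('y',20)),tool('y',20))"
```

```text
t 8.07 grasp press [-165.     2.2  104.1] force press [-0.3 -0.2 -0.6] open mm 10.3
shift cm [-0.2   3.3  -0.17] rot deg [ 0.4 -0.1 -1. ]
```

Emit:
apply_moves --increments '[[[-0.2, 0.1, -0.2], [0.4, 0, -1], 4], [[-0.1, 0.1, 0], [0, 0, 0], 4], [[-0.1, 0.1, 0], [0, 0, 0], 4], [[-0.1, 0.6, 0], [0, 0, 0], 4], [[-0.1, 0.6, 0], [0, 0, 0], 4]]'

```text
t: 8.7
eef_pos: [463.2, 60.5, 51.8]
tcp_rot: [-1.578, -0.33, 0.263]
ft_force: [-0.9, 0.5, -0.2]
opening: 0.418
```

```bash
python3 -c "
from h import *
gp();go(grasp(-157,0,72,tool('y',20)),tool('y',20))"
```

```text
t 8.70 grasp press [-159.8    2.6   99.8] force press [-0.7  0.8 -0.2] open mm 39.7
shift cm [-0.54  2.72 -0.2 ] rot deg [ 0.5 -0.2 -1.1]
```

Emit:
apply_moves --increments '[[[-0.6, 1.6, -0.4], [0.5, 0, -1.3], 4], [[-0.2, 0.2, -0.1], [0, 0, 0], 4], [[-0.2, 0.8, -0.1], [0, 0, 0], 4], [[-0.1, 0.2, 0], [0, 0, 0], 4], [[-0.1, 0.2, 0], [0, 0, 0], 4]]'

```text
t: 9.32
eef_pos: [472.4, 60.5, 37.7]
tcp_rot: [-1.582, -0.317, 0.259]
ft_force: [0.4, 0.2, 0.7]
opening: 0.42
```

```bash
python3 -c "
from h import *
gp();go(grasp(-157,0,72,tool('y',20)),tool('y',20))"
```

```text
t 9.32 grasp press [-150.3    0.4   85.9] force press [0.5 0.  0.7] open mm 39.9
shift cm [-0.91  1.11  0.03] rot deg [ 0.8 -0.4 -1.8]
```

Emit:
apply_moves --increments '[[[-1.4, 1.2, 0], [0.8, 0, -2.5], 4], [[-0.2, 0.1, 0], [0, 0, -0.3], 4], [[-0.1, 0.1, 0], [0, 0, -0.3], 4], [[-0.1, 0.1, 0], [0, 0, -0.2], 4], [[-0.1, 0.1, 0], [0, 0, -0.2], 4]]'

```text
t: 9.95
eef_pos: [471.8, 66.0, 44.7]
tcp_rot: [-1.585, -0.333, 0.255]
ft_force: [-0.1, -0.0, -0.3]
opening: 0.425
```

```bash
python3 -c "
from h import *
gp();go(grasp(-157,0,72,tool('y',20)),tool('y',20))"
```

```text
t 9.95 grasp press [-150.1    6.2   92.7] force press [-0.1  0.  -0.3] open mm 40.3
shift cm [-1.24  1.74 -0.51] rot deg [ 1.1 -0.6 -0.9]
```

```bash
python3 -c "
from h import *
s=readout.state();print(s['joints'].round(4),s['eef_pos'].round(1),s['tcp_rot'].round(4),s['qvel'].round(3),s['tau'].round(1))"
```

```text
[-0.0557  0.4398  2.2992  0.8231  0.1178 -2.6846] [471.8  66.   44.7] [-1.5853 -0.333   0.255 ] [ 0.012 -0.005  0.003  0.012 -0.014 -0.001] [ -0.1 -42.  -10.    0.1  -0.4  -0. ]
```

Emit:
apply_moves --increments '[[[0, 0, 0], [0, 0, 0], 4], [[0, 0, 0], [0, 0, 0], 4], [[0, 0, 0], [0, 0, 0], 4], [[0, 0, 0], [0, 0, 0], 4], [[0, 0, 0], [0, 0, 0], 4]]'

```text
t: 10.58
eef_pos: [471.8, 66.0, 44.5]
tcp_rot: [-1.585, -0.333, 0.255]
ft_force: [0.1, 0.1, 0.7]
opening: 0.424
```

```bash
python3 -c "
from h import *
s=readout.state();print(s['joints'].round(4),s['eef_pos'].round(1),s['tcp_rot'].round(4),s['qvel'].round(3),s['tau'].round(1))"
```

```text
[-0.0558  0.4401  2.2991  0.8231  0.1178 -2.6845] [471.8  66.   44.5] [-1.5852 -0.3328  0.2548] [ 0.    -0.     0.003 -0.001 -0.    -0.001] [ -0.  -42.  -10.    0.1  -0.5  -0. ]
```

Zero rows don't drift. The arm is near a wrist singularity, with joint 5 at 0.118 and joint 6 at its limit, caused by the 20° tilt. I'll use an upright hand yawed −18° with a slight 4° lean instead.

```bash
cat >> h.py <<'E'
def tk(dyaw=-18,tilt=4):
    a=yaw+np.radians(dyaw); t=np.radians(tilt); u=np.array([np.cos(a),np.sin(a),0]); v=np.array([-u[1],u[0],0])
    ty=np.sin(t)*u-np.cos(t)*np.array([0,0,1.]); return R.from_matrix(np.c_[np.cross(ty,v),ty,v])
E
python3 -c "
from h import *
gp();r=tk();go(grasp(-158,0,110,r),r)"
```

```text
t 10.57 grasp press [-150.1    6.1   92.5] force press [0.1 0.1 0.7] open mm 40.3
shift cm [-1.5  -2.07 -0.68] rot deg [-2.7 16.9 15.1]
```

Emit:
apply_moves --increments '[[[0, -2, 0], [0, 0, 0], 4], [[0, -1.5, 0], [0, 0, 3], 4], [[0, 0, 0], [0, 0, 5], 4], [[0, 0, 0], [-1, 3, 4], 4], [[0, 0, 0], [-1, 5, 3], 4]]'

```text
t: 11.2
eef_pos: [460.2, 63.4, 76.5]
tcp_rot: [-1.602, -0.075, 0.105]
ft_force: [-0.0, 0.3, -0.1]
opening: 0.422
```

```bash
python3 -c "
from h import *
gp();r=tk();go(grasp(-158,0,100,r),r);print(readout.state()['joints'].round(3))"
```

```text
t 11.20 grasp press [-148.9    8.   127.2] force press [ 0.   0.3 -0.1] open mm 40.1
shift cm [-1.    2.68 -0.75] rot deg [1.2 8.7 0.4]
[ 0.01   0.4    2.108 -0.045  0.556 -1.626]
```

Emit:
apply_moves --increments '[[[-1.0, 0.5, -0.8], [1.2, 4.5, 0.4], 4], [[0, 0.5, 0], [0, 4.2, 0], 4], [[0, 1, 0], [0, 0, 0], 4], [[0, 0, 0], [0, 0, 0], 4], [[0, 0, 0], [0, 0, 0], 4]]'

```text
t: 11.82
eef_pos: [453.0, 54.5, 55.1]
tcp_rot: [-1.57, -0.069, -0.048]
ft_force: [1.1, 0.6, 0.5]
opening: 0.424
```

```bash
python3 -c "
from h import *
gp();r=tk();go(grasp(-158,0,72,r),r);print(readout.state()['joints'].round(3))"
```

```text
t 11.82 grasp press [-158.     0.2  105.8] force press [1.2 0.3 0.5] open mm 40.3
shift cm [-0.22  3.37 -0.02] rot deg [-0.  -0.1 -0. ]
[-2.500e-02  4.340e-01  2.142e+00 -2.000e-03  4.970e-01 -1.546e+00]
```

Control is precise now. I'll descend and grip.

Emit:
apply_moves --increments '[[[-0.2, 1.2, 0], [0, 0, 0], 4], [[0, 1.2, 0], [0, 0, 0], 4], [[0, 1, 0], [0, 0, 0], 4], [[0, 0, 0], [0, 0, 0], 4], [[0, 0, 0], [0, 0, 0], 4]]'

```text
t: 12.45
eef_pos: [453.3, 54.7, 18.3]
tcp_rot: [-1.57, -0.068, -0.047]
ft_force: [0.4, 0.4, -0.4]
opening: 0.426
```

Emit:
apply_moves --increments '[[[0, 0, 0], [0, 0, 0], 0.5], [[0, 0, 0], [0, 0, 0], 0.5], [[0, 0, 0], [0, 0, 0], 0.5], [[0, 0, 0], [0, 0, 0], 0.5], [[0, 0, 0], [0, 0, 0], 0.5]]'

```text
t: 13.08
eef_pos: [453.6, 55.2, 19.0]
tcp_rot: [-1.57, -0.07, -0.047]
ft_force: [-0.2, -0.1, -2.5]
opening: 0.166
```

```bash
python3 -c "
from h import *
gp();r=tk();s=readout.state();go(s['eef_pos']+47*X,r)"
```

```text
t 13.07 grasp press [-157.3    0.6   69.7] force press [-0.2 -0.1 -2.5] open mm 15.8
shift cm [4.46 0.31 1.45] rot deg [-0.1  0.   0. ]
```

Gripped, with an opening of 15.8 mm. Now I'll push the slide in.

Emit:
apply_moves --increments '[[[0.95, 0.07, 0.31], [0, 0, 0], 0.5], [[0.95, 0.07, 0.31], [0, 0, 0], 0.5], [[0.95, 0.07, 0.31], [0, 0, 0], 0.5], [[0.95, 0.07, 0.31], [0, 0, 0], 0.5], [[0.38, 0.03, 0.12], [0, 0, 0], 0.5]]'

```text
t: 13.7
eef_pos: [497.2, 67.3, 18.9]
tcp_rot: [-1.57, -0.066, -0.047]
ft_force: [-16.5, -6.6, 11.8]
opening: 0.159
```

```bash
python3 -c "
from h import *
gp();r=tk();go(grasp(-110,0.6,70,r),r)"
```

```text
t 13.70 grasp press [-111.9    0.7   69.5] force press [-17.6  -2.1  11.8] open mm 15.1
shift cm [ 0.21 -0.03  0.04] rot deg [-0.   0.  -0.2]
```

Emit:
apply_moves --increments '[[[0.2, 0.01, 0.06], [0, 0, 0], 0.5], [[0.2, 0.01, 0.06], [0, 0, 0], 0.5], [[0, 0, 0], [0, 0, 0], 0.5], [[0, 0, 0], [0, 0, 0], 0.5], [[0, 0, 0], [0, 0, 0], 0.5]]'

```text
t: 14.32
eef_pos: [496.5, 67.1, 19.0]
tcp_rot: [-1.572, -0.056, -0.046]
ft_force: [-4.2, -0.6, 3.5]
opening: 0.164
```

Run:
```python
from h import *
np.set_printoptions(precision=1,suppress=True)
gp();s=readout.state();p=read_camera('wrist');save(p,'w5.png')
for t in ['knob_grip','wheel_center','setting']:
    for q in nets.mark_of(p,t)[:1]: d=w(p,q['point'],s)-P0;print(t,d@X,d@Y,d[2],q['confidence'])
# handle in the fixed cameras
for n in ('side','scene'):
    p=read_camera(n)
    for t in ('stud','flywheel'):
        for q in nets.look_for(p,t)[:2]: d=w(p,q['point'])-P0;print(n,t,d@X,d@Y,d[2],q['confidence'])
    u=proj(p,PW(0,-115,220)).ravel().astype(int); h=p['img'][max(u[1]-45,0):u[1]+45,u[0]-55:u[0]+55]
    cv2.imwrite(f'pics/{n}h.png',cv2.resize(cv2.cvtColor(h,cv2.COLOR_RGB2BGR),None,fx=6,fy=6,interpolation=cv2.INTER_CUBIC)); print(n,u-[55,45])
    for R_ in (37,53,69): print(R_,proj(p,[PW(0,-75,175+R_),PW(0,-155,175+R_)])-(u-[55,45]))
```

```text
t 14.32 grasp press [-112.1    0.7   69.7] force press [-4.2  0.5  3.5] open mm 15.6
knob_grip -109.29628864787989 1.6731751682798552 68.26594381910193 0.91
side stud 3.946689288796832 -122.3627677958984 231.70253203749087 0.56
side flywheel -26.216175698203404 -54.95786873460816 236.7096428125066 0.92
side [201 137]
37 [[55.3 60.6]
 [55.6 35.4]]
53 [[54.5 55.8]
 [54.8 30.6]]
69 [[53.6 51. ]
 [54.  25.7]]
scene stud 9.784971985015767 -117.1683499945301 223.841237835512 0.75
scene flywheel 13.0380701676125 -72.34264485740421 196.5128000613941 0.61
scene [285 164]
37 [[68.2 42.6]
 [42.2 54.1]]
53 [[68.6 37.7]
 [42.4 49.1]]
69 [[69.  32.7]
 [42.6 44. ]]
```

```bash
python3 -c "
import cv2,numpy as np
a=cv2.imread('pics/sideh.png');b=cv2.imread('pics/sceneh.png')
for i in (a,b):
    for k in range(0,110,10): cv2.line(i,(k*6,0),(k*6,8 if k%50 else 20),(255,255,255),1); cv2.line(i,(0,k*6),(8 if k%50 else 20,k*6),(255,255,255),1)
cv2.imwrite('pics/hh.png',cv2.resize(np.hstack([a[:,100:500],b[:,100:500]]),(800,540)))"
```

```text
(no output)
```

View pics/hh.png

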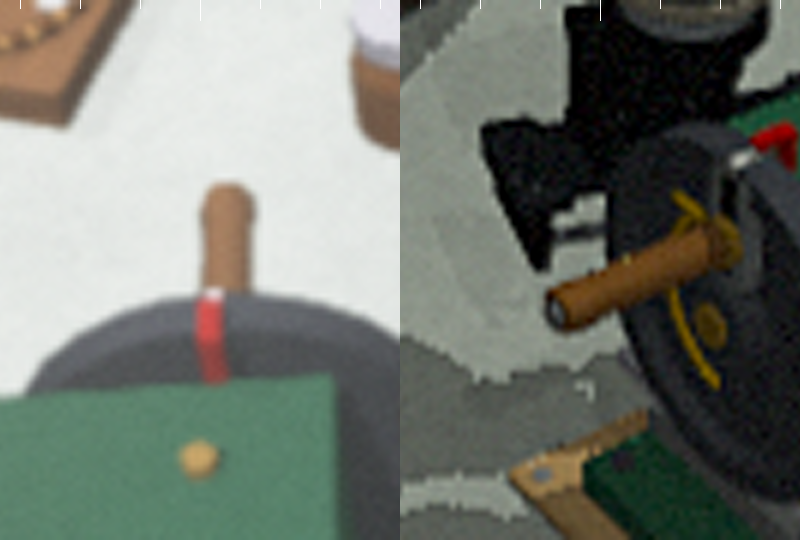

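The handle's outer end shows at about (43,51) in the scene crop and (55,33) in the side crop. That gives R ≈ 46 mm and a ≈ 0. I'll release the knob and go up.

Emit:
apply_moves --increments '[[[0, 0, 0], [0, 0, 0], 4], [[0, 0, 0], [0, 0, 0], 4], [[0, 0, 0], [0, 0, 0], 4], [[0, -1, 0], [0, 0, 0], 4], [[0, -4, 0], [0, 0, 0], 4]]'

```text
t: 15.45
eef_pos: [494.2, 67.4, 68.6]
tcp_rot: [-1.572, -0.054, -0.046]
ft_force: [0.2, -0.8, 1.1]
opening: 0.415
```

Emit:
apply_moves --increments '[[[0, -5, 0], [0, 0, 0], 4], [[0, -5, 0], [0, 0, 0], 4], [[0, -5, 0], [0, 0, 0], 5], [[0, -5, 0], [0, 0, 0], 6], [[0, 0, 0], [0, 0, 0], 6]]'

```text
t: 16.08
eef_pos: [482.3, 68.3, 280.9]
tcp_rot: [-1.572, -0.062, -0.046]
ft_force: [-0.0, -0.5, -0.3]
opening: 0.624
```

Run:
```python
from h import *
np.set_printoptions(precision=1,suppress=True)
gp();r=tool('x');go(grasp(-60,-90,310,r),r)
s=readout.state();p=read_camera('wrist')
for q in nets.mark_of(p,'knob_grip')[:1]: d=w(p,q['point'],s)-P0;print('knob',d@X,d@Y,d[2],q['confidence'])
```

```text
t 16.07 grasp press [-125.8    5.7  331.6] force press [-0.1 -0.4 -0.3] open mm 59.3
shift cm [ 8.7  2.7 -7.1] rot deg [-2.2 72.   3.1]
knob -109.79581142693873 1.4730338893492367 65.66801019052761 0.64
```

Emit:
apply_moves --increments '[[[0, 0, 0], [0, 9, 3], 6], [[0, 0, 0], [-2, 9, 0], 6], [[0, 0, 0], [0, 9, 0], 6], [[0, 0, 0], [0, 9, 0], 6], [[0, 0, 0], [0, 9, 0], 6]]'

```text
t: 16.8
eef_pos: [477.9, 68.1, 269.6]
tcp_rot: [-1.608, -0.01, -0.856]
ft_force: [0.7, 0.5, -0.8]
opening: 0.631
```

Emit:
apply_moves --increments '[[[0, 0, 0], [0, 9, 0], 6], [[0, 0, 0], [0, 9, 0], 6], [[0, 0, 0], [0, 9, 0], 6], [[0, 0, 0], [0, 0, 0], 6], [[0, 0, 0], [0, 0, 0], 6]]'

```text
t: 17.42
eef_pos: [475.1, 67.9, 262.4]
tcp_rot: [-1.613, -0.023, -1.338]
ft_force: [-0.0, -0.6, 0.5]
opening: 0.632
```

Run:
```python
from h import *
gp();r=tool('x');go(grasp(0,-126,300,r),r);print(readout.state()['joints'].round(2))
```

```text
t 17.43 grasp press [-127.7    7.3  313.1] force press [-0.2 -0.6  0.5] open mm 60.0
shift cm [12.73  1.04 13.49] rot deg [ 2.5 -2.   1.3]
[ 0.02  0.22  1.76 -0.03  1.2  -0.2 ]
```

Emit:
apply_moves --increments '[[[3.3, 0.2, 3.5], [1.5, -1, 1], 6], [[3.2, 0.2, 3.4], [1, -1, 0.3], 6], [[3.2, 0.2, 3.4], [0, 0, 0], 6], [[3.2, 0.2, 3.4], [0, 0, 0], 6], [[0, 0, 0], [0, 0, 0], 6]]'

```text
t: 18.05
eef_pos: [644.5, -24.3, 250.5]
tcp_rot: [-1.571, 0.003, -1.287]
ft_force: [0.1, -0.0, -0.6]
opening: 0.634
```

Run:
```python
from h import *
np.set_printoptions(precision=1,suppress=True)
gp();r=tool('x');go(grasp(0,-126,221,r),r)
s=readout.state();p=read_camera('wrist')
for n,f in(('wheel_center',nets.mark_of),('stud',nets.look_for),('flywheel',nets.look_for)):
    for q in f(p,n)[:1]: d=w(p,q['point'],s)-P0;print(n,d@X,d@Y,d[2],q['confidence'])
cv2.imwrite('pics/w6.png',cv2.cvtColor(p['img'],cv2.COLOR_RGB2BGR))
```

```text
t 18.05 grasp press [   9.2 -127.5  301.3] force press [ 0.  -0.  -0.6] open mm 60.2
shift cm [-0.1  8.  -0.9] rot deg [ 0.   1.  -0.1]
stud 4.9078514706223855 -109.86266912431479 230.42160106825682 0.63
flywheel 9.512823983176139 -67.86734242694554 240.04068437904309 0.77
```

View pics/w6.png

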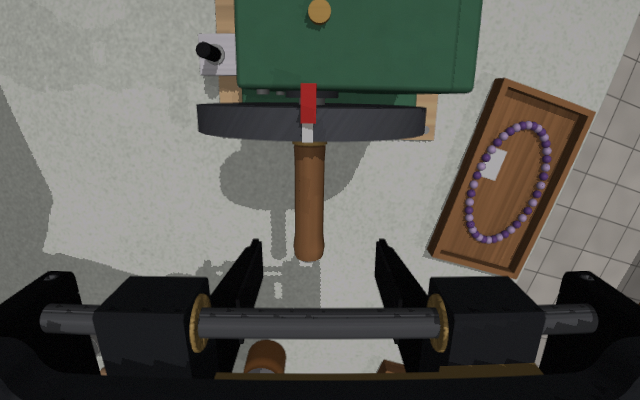

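Handle at columns 296–323, rows 142–258, with the white mark right at the red pointer at (308,130).

Run:
```python
from h import *
np.set_printoptions(precision=1,suppress=True)
s=readout.state();p=read_camera('wrist')
img=p['img'].astype(int); 
for r in (160,180,200,220,235):
    b=np.where((img[r,270:350,0]-img[r,270:350,2])>25)[0]+270; print(r,b.min(),b.max())
for z in (215,221,227):
    for uv in ([309,150],[310,245],[308,131]):
        d=ray(p,[uv],z,s)[0]-P0; print(z,uv,d@X,d@Y)
gp()
```

```text
160 298 326
180 298 325
200 298 325
220 298 324
235 298 324
215 [309, 150] -0.1535407890485429 -77.29519499239326
215 [310, 245] 1.226622046923968 -147.79706882784038
215 [308, 131] -0.9524968289435745 -64.44482526563871
221 [309, 150] -0.014819270362628133 -76.40587311952785
221 [310, 245] 1.3309581695001507 -145.15126228872813
221 [308, 131] -0.7938701083569305 -63.87565768304546
227 [309, 150] 0.12390224832318004 -75.51655124666242
227 [310, 245] 1.43529429207622 -142.50545574961586
227 [308, 131] -0.6352433877702849 -63.30649010045221
t 18.30 grasp press [   7.6 -124.9  303.6] force press [0.7 0.5 0.4] open mm 60.0
```

Emit:
apply_moves --increments '[[[0, 2, -0.6], [0, 0.5, 0], 6], [[0, 2, 0], [0, 0, 0], 5], [[0, 2, 0], [0, 0, 0], 5], [[0, 1.8, 0], [0, 0, 0], 5], [[0, 0, 0], [0, 0, 0], 5]]'

```text
t: 18.92
eef_pos: [634.1, -20.6, 176.7]
tcp_rot: [-1.565, 0.0, -1.289]
ft_force: [-0.1, -0.5, -0.5]
opening: 0.53
```

Run:
```python
from h import *
gp();r=tool('x');go(grasp(1.5,-124,221,r),r)
```

```text
t 18.93 grasp press [-2.000e-01 -1.211e+02  2.275e+02] force press [-0.2 -0.5 -0.5] open mm 50.4
shift cm [0.29 0.65 0.13] rot deg [-0.3  0.8 -0. ]
```

Emit:
apply_moves --increments '[[[0.3, 0.65, 0.1], [0, 0.8, 0], 5], [[0, 0, 0], [0, 0, 0], 3], [[0, 0, 0], [0, 0, 0], 0.5], [[0, 0, 0], [0, 0, 0], 0.5], [[0, 0, 0], [0, 0, 0], 0.5]]'

```text
t: 19.55
eef_pos: [637.0, -23.0, 173.0]
tcp_rot: [-1.56, -0.002, -1.304]
ft_force: [1.9, 0.7, -0.7]
opening: 0.206
```

Emit:
apply_moves --increments '[[[0, 0, 0], [0, 0, 0], 0.5], [[0, 0, 0], [0, 0, 0], 0.5], [[0, 0, 0], [0, 0, 0], 0.5], [[0, 0, 0], [0, 0, 0], 0.5], [[0, 0, 0], [0, 0, 0], 0.5]]'

```text
t: 20.18
eef_pos: [637.2, -23.0, 172.9]
tcp_rot: [-1.56, -0.002, -1.303]
ft_force: [1.5, -0.1, -0.5]
opening: 0.204
```

```bash
cat >> h.py <<'E'
def arc(a,Rr,step=6,n=5):
    """rows (tool x) for n steps from angle a deg"""
    for i in range(n):
        b,c=np.radians(a+i*step),np.radians(a+(i+1)*step)
        print('a %.0f->%.0f'%(a+i*step,a+(i+1)*step),[0,round(Rr*(np.cos(b)-np.cos(c))/10,2),round(Rr*(np.sin(c)-np.sin(b))/10,2)])
E
python3 - <<'E'
from h import *
gp();r=tool('x');go(readout.state()['eef_pos'],r); arc(2,46,7)
E
```

```text
t 20.18 grasp press [   1.9 -124.1  223.7] force press [ 1.4 -0.4 -0.5] open mm 19.4
shift cm [0. 0. 0.] rot deg [-0.6  0.   0.1]
a 2->9 [0, np.float64(0.05), np.float64(0.56)]
a 9->16 [0, np.float64(0.12), np.float64(0.55)]
a 16->23 [0, np.float64(0.19), np.float64(0.53)]
a 23->30 [0, np.float64(0.25), np.float64(0.5)]
a 30->37 [0, np.float64(0.31), np.float64(0.47)]
```

Gripped at 19.4 mm. I'll start the arc.

Emit:
apply_moves --increments '[[[0, 0.05, 0.56], [0, 0, 0], 0.5], [[0, 0.12, 0.55], [0, 0, 0], 0.5], [[0, 0.19, 0.53], [0, 0, 0], 0.5], [[0, 0.25, 0.5], [0, 0, 0], 0.5], [[0, 0.31, 0.47], [0, 0, 0], 0.5]]'

```text
t: 20.8
eef_pos: [662.4, -16.1, 164.5]
tcp_rot: [-1.563, -0.002, -1.303]
ft_force: [-3.2, 0.4, 4.1]
opening: 0.203
```

```bash
cat >> h.py <<'E'
LOG=[(1.9,223.7)]
def step(step=7,n=5,note=True):
    """log grasp point, fit circle radius with centre height tied to start, print next rows"""
    import json,os
    from scipy.optimize import least_squares
    s=readout.state(); A=R.from_euler('xyz',s['tcp_rot']).as_matrix(); d=s['eef_pos']-OFF*A[:,1]-P0
    L=json.load(open('log.json')) if os.path.exists('log.json') else LOG
    L.append((float(d@X),float(d[2]))); json.dump(L,open('log.json','w')); Q=np.array(L)
    # unknown centre (cx,cz), radius; weak priors
    f=lambda v:np.r_[np.hypot(Q[:,0]-v[0],Q[:,1]-v[1])-v[2],(v[0])/2.,(v[1]-223.7+v[2])/1.5,(v[2]-46)/3]
    v=least_squares(f,[0,177,46]).x
    a=np.degrees(np.arctan2(Q[:,0]-v[0],Q[:,1]-v[1]))%360
    c=np.round(v,1); gp(); print('centre,R',c,'angles',np.round(a,1),'resid',np.round(np.hypot(Q[:,0]-v[0],Q[:,1]-v[1])-v[2],1))
    th=np.radians(a[-1]); F=np.array(s['ft_force']); fx,fz=F@X,F[2]
    print('F radial out %.1f tangential %.1f'%(fx*np.sin(th)+fz*np.cos(th), fx*np.cos(th)-fz*np.sin(th)))
    go(s['eef_pos'],tool('x'),s); arc(a[-1],v[2],step,n)
E
python3 -c "
from h import *
step()"
```

```text
t 20.80 grasp press [  28.2 -124.1  215.3] force press [-3.   1.2  4.1] open mm 19.3
centre,R [  0.7 177.4  46.5] angles [ 1.5 35.9] resid [-0.2  0.3]
F radial out 1.6 tangential -4.8
shift cm [0. 0. 0.] rot deg [-0.5  0.1  0.1]
a 36->43 [0, np.float64(0.36), np.float64(0.44)]
a 43->50 [0, np.float64(0.41), np.float64(0.39)]
a 50->57 [0, np.float64(0.46), np.float64(0.34)]
a 57->64 [0, np.float64(0.49), np.float64(0.28)]
a 64->71 [0, np.float64(0.52), np.float64(0.22)]
```

Beautiful: the forces are small. I'll continue.

Emit:
apply_moves --increments '[[[0, 0.36, 0.44], [0, 0, 0], 0.5], [[0, 0.41, 0.39], [0, 0, 0], 0.5], [[0, 0.46, 0.34], [0, 0, 0], 0.5], [[0, 0.49, 0.28], [0, 0, 0], 0.5], [[0, 0.52, 0.22], [0, 0, 0], 0.5]]'

```text
t: 21.42
eef_pos: [679.9, -11.2, 140.3]
tcp_rot: [-1.563, -0.002, -1.303]
ft_force: [-2.7, -0.6, 3.9]
opening: 0.205
```

```bash
python3 -c "
from h import *
step()"
```

```text
t 21.43 grasp press [  46.4 -124.1  191.1] force press [-2.7  0.1  3.9] open mm 19.5
centre,R [  1.  176.3  47.5] angles [ 1.1 34.9 71.9] resid [-0.1  0.1  0.2]
F radial out -1.4 tangential -4.5
shift cm [0. 0. 0.] rot deg [-0.4  0.1  0.1]
a 72->79 [0, np.float64(0.56), np.float64(0.15)]
a 79->86 [0, np.float64(0.57), np.float64(0.08)]
a 86->93 [0, np.float64(0.58), np.float64(0.01)]
a 93->100 [0, np.float64(0.58), np.float64(-0.06)]
a 100->107 [0, np.float64(0.56), np.float64(-0.13)]
```

Emit:
apply_moves --increments '[[[0, 0.56, 0.15], [0, 0, 0], 0.5], [[0, 0.57, 0.08], [0, 0, 0], 0.5], [[0, 0.58, 0.01], [0, 0, 0], 0.5], [[0, 0.58, -0.06], [0, 0, 0], 0.5], [[0, 0.56, -0.13], [0, 0, 0], 0.5]]'

```text
t: 22.05
eef_pos: [679.2, -11.4, 109.9]
tcp_rot: [-1.566, -0.001, -1.302]
ft_force: [-6.5, -1.5, 7.8]
opening: 0.205
```

```bash
python3 -c "
from h import *
step()"
```

```text
t 22.05 grasp press [  45.9 -124.1  160.7] force press [-6.7  0.3  7.8] open mm 19.5
centre,R [  1.  176.3  47.5] angles [  1.1  34.9  71.9 109.1] resid [-0.1  0.1  0.2  0. ]
F radial out -8.8 tangential -5.1
shift cm [0. 0. 0.] rot deg [-0.3  0.1  0.1]
a 109->116 [0, np.float64(0.54), np.float64(-0.22)]
a 116->123 [0, np.float64(0.5), np.float64(-0.29)]
a 123->130 [0, np.float64(0.47), np.float64(-0.35)]
a 130->137 [0, np.float64(0.42), np.float64(-0.4)]
a 137->144 [0, np.float64(0.37), np.float64(-0.45)]
```

Emit:
apply_moves --increments '[[[0, 0.51, -0.27], [0, 0, 0], 0.5], [[0, 0.48, -0.32], [0, 0, 0], 0.5], [[0, 0.45, -0.38], [0, 0, 0], 0.5], [[0, 0.4, -0.43], [0, 0, 0], 0.5], [[0, 0.35, -0.48], [0, 0, 0], 0.5]]'

```text
t: 22.68
eef_pos: [665.2, -15.4, 90.0]
tcp_rot: [-1.554, -0.003, -1.304]
ft_force: [2.5, 3.1, 10.0]
opening: 0.206
```

```bash
python3 -c "
from h import *
step()"
```

```text
t 22.68 grasp press [  30.7 -124.1  140.8] force press [ 3.2  2.3 10. ] open mm 19.6
centre,R [  1.5 176.9  46.8] angles [  0.5  34.9  72.5 110.1 141. ] resid [-0.1 -0.1  0.2  0.5 -0.4]
F radial out -5.8 tangential -8.8
shift cm [0. 0. 0.] rot deg [-1.  -0.   0.2]
a 141->148 [0, np.float64(0.33), np.float64(-0.47)]
a 148->155 [0, np.float64(0.27), np.float64(-0.5)]
a 155->162 [0, np.float64(0.21), np.float64(-0.53)]
a 162->169 [0, np.float64(0.14), np.float64(-0.55)]
a 169->176 [0, np.float64(0.07), np.float64(-0.57)]
```

Emit:
apply_moves --increments '[[[0, 0.28, -0.52], [0, 0, 0], 0.5], [[0, 0.22, -0.54], [0, 0, 0], 0.5], [[0, 0.17, -0.56], [0, 0, 0], 0.5], [[0, 0.1, -0.57], [0, 0, 0], 0.5], [[0, 0.04, -0.58], [0, 0, 0], 0.5]]'

```text
t: 23.3
eef_pos: [648.1, -20.3, 83.0]
tcp_rot: [-1.529, -0.006, -1.308]
ft_force: [6.8, 2.3, -3.2]
opening: 0.204
```

```bash
python3 -c "
from h import *
step()"
```

```text
t 23.30 grasp press [  11.6 -124.1  133.7] force press [ 7.2  0.4 -3.2] open mm 19.4
centre,R [  2.4 177.7  45.9] angles [359.3  34.4  73.1 111.4 142.6 168.2] resid [ 0.  -0.4 -0.   0.7  0.5 -1. ]
F radial out 4.6 tangential -6.4
shift cm [0. 0. 0.] rot deg [-2.4 -0.2  0.4]
a 168->175 [0, np.float64(0.08), np.float64(-0.55)]
a 175->182 [0, np.float64(0.01), np.float64(-0.56)]
a 182->189 [0, np.float64(-0.06), np.float64(-0.56)]
a 189->196 [0, np.float64(-0.12), np.float64(-0.55)]
a 196->203 [0, np.float64(-0.19), np.float64(-0.53)]
```

Emit:
apply_moves --increments '[[[0, 0.12, -0.6], [-0.5, 0, 0], 0.5], [[0, 0.05, -0.61], [-0.5, 0, 0], 0.5], [[0, -0.03, -0.61], [-0.5, 0, 0], 0.5], [[0, -0.1, -0.6], [-0.5, 0, 0], 0.5], [[0, -0.16, -0.56], [-0.5, 0, 0], 0.5]]'

```text
t: 23.92
eef_pos: [625.1, -26.7, 83.2]
tcp_rot: [-1.558, -0.009, -1.311]
ft_force: [3.7, 1.2, -0.5]
opening: 0.204
```

```bash
python3 -c "
from h import *
step()"
```

```text
t 23.93 grasp press [ -10.8 -124.2  134. ] force press [ 3.9  0.2 -0.5] open mm 19.4
centre,R [  2.5 177.8  45.9] angles [359.2  34.3  73.1 111.5 142.7 168.4 196.9] resid [ 0.1 -0.4 -0.   0.7  0.6 -0.9 -0.1]
F radial out -0.7 tangential -3.9
shift cm [0. 0. 0.] rot deg [-0.7 -0.4  0.5]
a 197->204 [0, np.float64(-0.2), np.float64(-0.52)]
a 204->211 [0, np.float64(-0.26), np.float64(-0.5)]
a 211->218 [0, np.float64(-0.32), np.float64(-0.46)]
a 218->225 [0, np.float64(-0.37), np.float64(-0.42)]
a 225->232 [0, np.float64(-0.42), np.float64(-0.37)]
```

Emit:
apply_moves --increments '[[[0, -0.2, -0.54], [-0.2, 0, 0], 0.5], [[0, -0.26, -0.51], [-0.1, 0, 0], 0.5], [[0, -0.32, -0.46], [0, 0, 0], 0.5], [[0, -0.37, -0.42], [0, 0, 0], 0.5], [[0, -0.42, -0.37], [0, 0, 0], 0.5]]'

```text
t: 24.55
eef_pos: [601.7, -33.1, 99.5]
tcp_rot: [-1.563, -0.009, -1.311]
ft_force: [4.3, 1.0, -1.0]
opening: 0.205
```

```bash
python3 -c "
from h import *
step()"
```

```text
t 24.55 grasp press [ -34.8 -124.2  150.3] force press [ 4.4 -0.2 -1. ] open mm 19.4
centre,R [  2.4 177.8  46. ] angles [359.4  34.5  73.1 111.4 142.5 168.1 196.7 233.5] resid [-0.  -0.4  0.   0.8  0.6 -1.  -0.3  0.2]
F radial out -3.0 tangential -3.4
shift cm [0. 0. 0.] rot deg [-0.5 -0.4  0.5]
a 234->241 [0, np.float64(-0.47), np.float64(-0.31)]
a 241->248 [0, np.float64(-0.5), np.float64(-0.25)]
a 248->255 [0, np.float64(-0.53), np.float64(-0.18)]
a 255->262 [0, np.float64(-0.55), np.float64(-0.12)]
a 262->269 [0, np.float64(-0.56), np.float64(-0.05)]
```

Emit:
apply_moves --increments '[[[0, -0.47, -0.29], [0, 0, 0], 0.5], [[0, -0.5, -0.23], [0, 0, 0], 0.5], [[0, -0.53, -0.17], [0, 0, 0], 0.5], [[0, -0.55, -0.11], [0, 0, 0], 0.5], [[0, -0.56, -0.04], [0, 0, 0], 0.5]]'

```text
t: 25.18
eef_pos: [592.6, -35.7, 126.9]
tcp_rot: [-1.563, -0.01, -1.311]
ft_force: [5.5, 0.2, -4.6]
opening: 0.203
```

```bash
python3 -c "
from h import *
step()"
```

```text
t 25.18 grasp press [ -44.3 -124.2  177.7] force press [ 5.4 -1.3 -4.6] open mm 19.3
centre,R [  2.2 177.8  46.1] angles [359.7  34.7  73.3 111.4 142.4 167.9 196.5 233.3 269.8] resid [-0.1 -0.4  0.1  0.9  0.6 -1.  -0.4  0.   0.4]
F radial out -5.4 tangential -4.7
shift cm [0. 0. 0.] rot deg [-0.5 -0.4  0.5]
a 270->277 [0, np.float64(-0.56), np.float64(0.03)]
a 277->284 [0, np.float64(-0.55), np.float64(0.1)]
a 284->291 [0, np.float64(-0.54), np.float64(0.17)]
a 291->298 [0, np.float64(-0.51), np.float64(0.23)]
a 298->305 [0, np.float64(-0.48), np.float64(0.29)]
```

Emit:
apply_moves --increments '[[[0, -0.56, 0.07], [0, 0, 0], 0.5], [[0, -0.55, 0.13], [0, 0, 0], 0.5], [[0, -0.53, 0.2], [0, 0, 0], 0.5], [[0, -0.49, 0.26], [0, 0, 0], 0.5], [[0, -0.46, 0.32], [0, 0, 0], 0.5]]'

```text
t: 25.8
eef_pos: [599.9, -33.5, 153.0]
tcp_rot: [-1.569, -0.009, -1.31]
ft_force: [0.0, -4.1, -5.5]
opening: 0.201
```

```bash
python3 -c "
from h import *
step()"
```

```text
t 25.80 grasp press [ -36.4 -124.1  203.8] force press [-1.1 -3.9 -5.5] open mm 19.1
centre,R [  2.1 177.8  46.1] angles [359.7  34.8  73.3 111.4 142.3 167.8 196.4 233.2 269.8 304. ] resid [-0.2 -0.5  0.1  0.9  0.7 -1.  -0.4 -0.1  0.3  0.3]
F radial out -2.2 tangential -5.2
shift cm [0. 0. 0.] rot deg [-0.1 -0.4  0.5]
a 304->311 [0, np.float64(-0.45), np.float64(0.34)]
a 311->318 [0, np.float64(-0.4), np.float64(0.39)]
a 318->325 [0, np.float64(-0.35), np.float64(0.44)]
a 325->332 [0, np.float64(-0.29), np.float64(0.48)]
a 332->339 [0, np.float64(-0.23), np.float64(0.51)]
```

Emit:
apply_moves --increments '[[[0, -0.43, 0.36], [0, 0, 0], 0.5], [[0, -0.38, 0.41], [0, 0, 0], 0.5], [[0, -0.33, 0.45], [0, 0, 0], 0.5], [[0, -0.27, 0.49], [0, 0, 0], 0.5], [[0, -0.21, 0.51], [0, 0, 0], 0.5]]'

```text
t: 26.42
eef_pos: [620.6, -27.8, 170.3]
tcp_rot: [-1.574, -0.008, -1.31]
ft_force: [-2.8, -5.0, -3.1]
opening: 0.202
```

```bash
python3 -c "
from h import *
step(5,4)"
```

```text
t 26.43 grasp press [ -14.6 -124.1  221.1] force press [-4.1 -4.  -3.1] open mm 19.2
centre,R [  2.1 177.9  46.1] angles [359.8  34.9  73.4 111.4 142.3 167.8 196.4 233.2 269.7 304.  338.8] resid [-0.3 -0.5  0.1  0.9  0.7 -1.  -0.4 -0.1  0.2  0.3  0.2]
F radial out -1.4 tangential -4.9
shift cm [0. 0. 0.] rot deg [ 0.2 -0.3  0.5]
a 339->344 [0, np.float64(-0.13), np.float64(0.38)]
a 344->349 [0, np.float64(-0.09), np.float64(0.39)]
a 349->354 [0, np.float64(-0.06), np.float64(0.4)]
a 354->359 [0, np.float64(-0.03), np.float64(0.4)]
```

Emit:
apply_moves --increments '[[[0, -0.12, 0.4], [0, 0, 0], 0.5], [[0, -0.08, 0.4], [0, 0, 0], 0.5], [[0, -0.05, 0.4], [0, 0, 0], 0.5], [[0, -0.02, 0.4], [0, 0, 0], 0.5], [[0, 0, 0.05], [0, 0, 0], 0.5]]'

```text
t: 27.05
eef_pos: [636.6, -23.3, 173.7]
tcp_rot: [-1.577, -0.008, -1.309]
ft_force: [-1.6, -3.5, -2.7]
opening: 0.202
```

```bash
python3 -c "
from h import *
step(2,1)"
```

```text
t 27.05 grasp press [   2.2 -124.   224.5] force press [-2.4 -2.9 -2.7] open mm 19.2
centre,R [  2.1 177.9  46.2] angles [3.598e+02 3.490e+01 7.350e+01 1.115e+02 1.424e+02 1.679e+02 1.963e+02
 2.331e+02 2.697e+02 3.040e+02 3.388e+02 1.000e-01] resid [-0.4 -0.6  0.   0.9  0.7 -0.9 -0.4 -0.1  0.2  0.2  0.1  0.4]
F radial out -2.7 tangential -2.4
shift cm [0. 0. 0.] rot deg [ 0.4 -0.3  0.5]
a 0->2 [0, np.float64(0.0), np.float64(0.16)]
```

Back at the start position. I'll release, rise and check the white mark.

Emit:
apply_moves --increments '[[[0, 0, 0], [0, 0, 0], 0.5], [[0, 0, 0], [0, 0, 0], 5], [[0, 0, 0], [0, 0, 0], 5], [[0, 0, 0], [0, 0, 0], 5], [[0, 0, 0], [0, 0, 0], 5]]'

```text
t: 27.68
eef_pos: [638.0, -22.1, 175.3]
tcp_rot: [-1.572, -0.008, -1.31]
ft_force: [-0.8, -0.2, 0.6]
opening: 0.517
```

Emit:
apply_moves --increments '[[[0, -2, 0], [0, 0, 0], 5], [[0, -2, 0], [0, 0, 0], 5], [[0, -2, 0], [0, 0, 0], 5], [[0, -2.4, 0], [0, 0, 0], 5], [[0, 0, 0], [0, 0, 0], 5]]'

```text
t: 28.3
eef_pos: [638.0, -21.0, 261.6]
tcp_rot: [-1.572, -0.007, -1.31]
ft_force: [0.1, 0.5, -0.5]
opening: 0.525
```

Run:
```python
from h import *
np.set_printoptions(precision=1,suppress=True)
s=readout.state();p=read_camera('wrist');gp()
img=p['img'].astype(int); 
for r in (160,180,200,220,235):
    b=np.where((img[r,270:350,0]-img[r,270:350,2])>25)[0]+270; print(r,b.min(),b.max())
c=p['img'][60:200,240:380]; cv2.imwrite('pics/w7.png',cv2.resize(cv2.cvtColor(c,cv2.COLOR_RGB2BGR),None,fx=4,fy=4,interpolation=cv2.INTER_CUBIC))
r=tk();go(grasp(-128,0,330,r),r)
```

```text
t 28.35 grasp press [   3.4 -122.1  310.9] force press [-0.2  0.3 -0.8] open mm 50.0
160 303 330
180 303 329
200 303 329
220 304 329
235 304 329
shift cm [-12.   -1.9 -12.9] rot deg [  2.9 -72.3  -3.3]
```

View pics/w7.png

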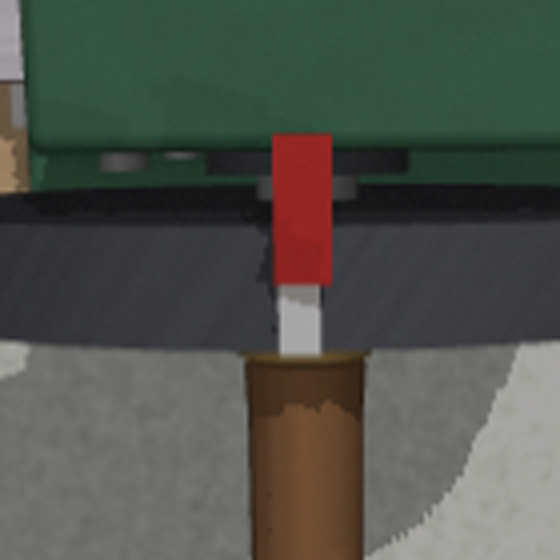

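The white mark (column 300) lies under the red pointer (column 302). Next I'll go back to the knob.

Emit:
apply_moves --increments '[[[-2, -1.9, -2.2], [1.5, 0, -1.5], 5], [[-3.4, 0, -3.6], [1.4, 0, -1.8], 5], [[-3.4, 0, -3.6], [0, 0, 0], 5], [[-3.2, 0, -3.5], [0, 0, 0], 5], [[0, 0, 0], [0, -9, 0], 5]]'

```text
t: 28.98
eef_pos: [475.1, 63.6, 262.5]
tcp_rot: [-1.54, -0.068, -1.152]
ft_force: [0.8, 0.4, -0.1]
opening: 0.523
```

Emit:
apply_moves --increments '[[[0, 0, 0], [0, -9, 0], 5], [[0, 0, 0], [0, -9, 0], 5], [[0, 0, 0], [0, -9, 0], 5], [[0, 0, 0], [0, -9, 0], 5], [[0, 0, 0], [0, -9, 0], 5]]'

```text
t: 29.6
eef_pos: [471.8, 64.2, 256.8]
tcp_rot: [-1.602, -0.061, -0.336]
ft_force: [-0.3, -0.1, -0.2]
opening: 0.52
```

Run:
```python
from h import *
gp();r=tk();go(grasp(-130,0,320,r),r);print(readout.state()['joints'].round(2))
```

```text
t 29.60 grasp press [-135.7    6.5  307.4] force press [-0.3 -0.1 -0.2] open mm 49.4
shift cm [ 0.94 -1.2   0.01] rot deg [  2.8 -16.5  -0.7]
[ 0.03  0.18  1.83 -0.06  1.09 -1.18]
```

Emit:
apply_moves --increments '[[[0, 0, 0], [1.4, -8.5, -0.5], 4], [[0, 0, 0], [1.4, -8, 0], 4], [[0, 0, 0], [0, 0, 0], 4], [[0, 3, 0], [0, 0, 0], 4], [[0, 0, 0], [0, 0, 0], 4]]'

```text
t: 30.22
eef_pos: [471.7, 64.2, 221.8]
tcp_rot: [-1.571, -0.059, -0.045]
ft_force: [0.7, -0.8, -0.3]
opening: 0.421
```

Run:
```python
from h import *
gp();r=tk();go(grasp(-117,0.7,120,r),r);print(readout.state()['joints'].round(2))
```

```text
t 30.23 grasp press [-137.     4.5  272.5] force press [ 0.5 -0.9 -0.3] open mm 40.0
shift cm [ 1.17 15.35  0.27] rot deg [ 0.   0.1 -0.6]
[-0.    0.21  1.89 -0.    0.98 -1.53]
```

Emit:
apply_moves --increments '[[[0.3, 4, 0.1], [0, 0, -0.6], 4], [[0.3, 4, 0.1], [0, 0, 0], 4], [[0.3, 4, 0.1], [0, 0, 0], 4], [[0.3, 3.3, 0], [0, 0, 0], 4], [[0, 0, 0], [0, 0, 0], 4]]'

```text
t: 30.85
eef_pos: [497.9, 66.6, 70.0]
tcp_rot: [-1.572, -0.075, -0.055]
ft_force: [-0.0, -1.0, -0.0]
opening: 0.417
```

Run:
```python
from h import *
gp();r=tk();go(grasp(-112.5,0.7,71,r),r)
s=readout.state();p=read_camera('wrist')
for q in nets.mark_of(p,'knob_grip')[:1]: d=w(p,q['point'],s)-P0;print('knob',d@X,d@Y,d[2],q['confidence'])
```

```text
t 30.85 grasp press [-111.9    0.2  120.7] force press [-0.3 -0.9 -0. ] open mm 39.6
shift cm [-0.48  4.95  0.04] rot deg [ 0.1 -0.4  0.3]
knob -109.20235219763882 1.1121512445252315 65.98965972537106 0.78
```

Emit:
apply_moves --increments '[[[-0.4, 1.7, 0], [0, -0.4, 0.3], 4], [[-0.1, 1.7, 0], [0, 0, 0], 4], [[0, 1.6, 0], [0, 0, 0], 4], [[0, 0, 0], [0, 0, 0], 4], [[0, 0, 0], [0, 0, 0], 0.5]]'

```text
t: 31.58
eef_pos: [501.9, 67.1, 29.9]
tcp_rot: [-1.571, -0.087, -0.049]
ft_force: [-0.0, 0.1, 0.1]
opening: 0.364
```

Emit:
apply_moves --increments '[[[0, 0, 0], [0, 0, 0], 0.5], [[0, 0, 0], [0, 0, 0], 0.5], [[0, 0, 0], [0, 0, 0], 0.5], [[0, 0, 0], [0, 0, 0], 0.5], [[0, 0, 0], [0, 0, 0], 0.5]]'

```text
t: 32.2
eef_pos: [502.5, 66.9, 31.6]
tcp_rot: [-1.571, -0.089, -0.05]
ft_force: [0.5, -1.1, -0.9]
opening: 0.156
```

```bash
python3 -c "
from h import *
gp();go(readout.state()['eef_pos']-10*X,tk())"
```

```text
t 32.20 grasp press [-108.    -0.6   82.2] force press [ 0.2 -1.2 -0.9] open mm 14.8
shift cm [-0.95 -0.08 -0.31] rot deg [ 0.  -0.1  1.1]
```

Emit:
apply_moves --increments '[[[-0.8, -0.05, -0.26], [0, 0, 0], 0.5], [[-0.95, -0.06, -0.31], [0, 0, 0], 0.5], [[-0.95, -0.06, -0.31], [0, 0, 0], 0.5], [[-0.95, -0.06, -0.31], [0, 0, 0], 0.5], [[-0.5, -0.03, -0.16], [0, 0, 0], 0.5]]'

```text
t: 32.83
eef_pos: [459.7, 55.0, 31.5]
tcp_rot: [-1.571, -0.095, -0.05]
ft_force: [3.2, 2.0, 2.1]
opening: 0.162
```

```bash
python3 -c "
from h import *
gp();go(readout.state()['eef_pos']-5*X,tk());print(readout.state()['joints'].round(2))"
```

```text
t 32.83 grasp press [-152.7   -0.7   82.1] force press [3.6 1.1 2.1] open mm 15.4
shift cm [-0.47 -0.05 -0.16] rot deg [ 0.  -0.1  1.5]
[-0.02  0.48  2.16 -0.01  0.4  -1.54]
```

Emit:
apply_moves --increments '[[[-0.2, -0.01, -0.07], [0, 0, 0], 0.5], [[-0.2, -0.01, -0.07], [0, 0, 0], 0.5], [[-0.2, -0.01, -0.07], [0, 0, 0], 0.5], [[-0.1, 0, -0.03], [0, 0, 0], 0.5], [[0, 0, 0], [0, 0, 0], 0.5]]'

```text
t: 33.45
eef_pos: [459.9, 54.9, 31.6]
tcp_rot: [-1.567, -0.111, -0.051]
ft_force: [2.0, 0.7, 4.9]
opening: 0.159
```

Run:
```python
from h import *
gp();s=readout.state();p=read_camera('wrist')
for q in nets.mark_of(p,'knob_grip')[:1]: d=w(p,q['point'],s)-P0;print('knob',d@X,d@Y,d[2],q['confidence'])
```

```text
t 33.45 grasp press [-153.3   -0.7   82.1] force press [2.1 0.1 4.9] open mm 15.1
knob -154.04035136816455 1.0465896248778188 65.42718887545983 0.93
```

At the stop after 45.3 mm of travel. I'll release, rise and check.

Emit:
apply_moves --increments '[[[0, 0, 0], [0, 0, 0], 4], [[0, 0, 0], [0, 0, 0], 4], [[0, 0, 0], [0, 0, 0], 4], [[0, -1, 0], [0, 0, 0], 4], [[0, -4, 0], [0, 0, 0], 4]]'

```text
t: 34.17
eef_pos: [450.4, 54.6, 80.1]
tcp_rot: [-1.568, -0.1, -0.052]
ft_force: [0.6, -0.4, 0.9]
opening: 0.419
```

Emit:
apply_moves --increments '[[[0, -5, 0], [0, 0, 0], 5], [[0, -5, 0], [0, 0, 0], 6], [[0, -4, 0], [0, 0, 0], 9], [[-1, -4, 0], [0, 0, 0], 9], [[0, 0, 0], [0, 0, 0], 9]]'

```text
t: 34.8
eef_pos: [419.7, 55.5, 269.3]
tcp_rot: [-1.568, -0.105, -0.052]
ft_force: [0.2, -0.3, -0.2]
opening: 0.886
```

Run:
```python
from h import *
gp();s=readout.state();p=read_camera('wrist')
for t in('knob_grip','setting','stone'):
    for q in nets.mark_of(p,t)[:1]: d=w(p,q['point'],s)-P0;print(t,d@X,d@Y,d[2],q['confidence'])
q=read_camera('scene'); u=proj(q,PW(0,-90,200)).ravel().astype(int)
a=cv2.resize(p['img'][100:400,160:480],(400,375)); b=cv2.resize(q['img'][u[1]-47:u[1]+47,u[0]-50:u[0]+50],(400,375),interpolation=cv2.INTER_CUBIC)
cv2.imwrite('pics/end.png',cv2.cvtColor(np.hstack([a,b]),cv2.COLOR_RGB2BGR))
```

```text
t 34.80 grasp press [-191.7   10.4  319.8] force press [ 0.1 -0.3 -0.2] open mm 84.1
knob_grip -156.70538097654327 1.2925972878442036 67.9138145574764 0.58
setting -45.815390755532974 3.218818497472601 41.685590434676755 0.65
stone -45.15486720823626 -0.067508470777029 45.42908662156168 0.49
```

View pics/end.png

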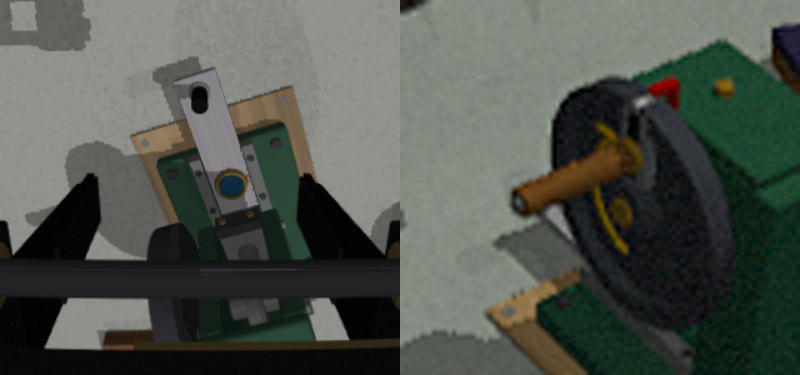

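The slide is out, with the stone centred in its setting at (232,186). In the right half the handle is up and the white mark is at the pointer (645,100). Nothing is touched, so I'll hand in.

```bash
python3 -c "
from h import *
print(env.job_done()); gp()"
```

```text
the job is handed in; nothing more can be done
None
the job is handed in; nothing more can be done
```

I carried out the whole job and handed it in after about 35 s of robot time. No verdict was reported, so whether it passes is not confirmed.

- **Slide in:** I pushed the slide in by its knob until it met the stop, about 45 mm of travel. The camera put the knob at press x ≈ -110 mm, where it should be when home.
- **Flywheel:** I turned the wheel one revolution by the handle, which was set about 46 mm out. Radial force, read after each 5-row move, reached at most about 9 N, against the 18 N that shifts the clamp. The handle came back to its starting position within 1 mm, and the white mark lined up with the red pointer.
- **Slide out:** I drew the slide out 45.3 mm to its stop.
- **Final look:** The networks put the knob at x ≈ -157 mm (expected -155) and the stone at z ≈ 45.4 mm. The network readings are only good to about 4 mm. The stone looked level and centred in its setting, and the hand was clear of everything.

**Problems along the way:**
- **Finger tips:** They turned out to end about 32 mm short of the reported TCP, so my first try at the knob closed above it without touching anything.
- **Hand tilt:** My first approach, with the hand tilted 20°, ran into a wrist singularity. I switched to a nearly upright hand, yawed 18°.

**Not checked directly:**
- **Seat depth and clamp slip:** I could not measure either one. The stone height alone sits right at the 45.5 mm limit, within the networks' error.
- **Circle fit:** The handle positions stayed within about 1 mm of a circle, largest near the bottom. I put that down to the handle rolling in the grip, but it could hide a slip of that size.
- **Bystanders:** I did not measure their positions again at the end.

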